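# Assemble a tea caddy at the photo station and hold the mirror for the picture

### The job

Assemble the tea caddy between the four guide posts of the photo station: first the caddy body, then the cork ring, then the lid with its knob up, each lowered gently (not dropped), let go and lying flat and square on the one below. Then take the mirror's peg and swing the sprung mirror until the little camera sees the lid's brass knob in the middle of the mirror, and finish while still holding the mirror at that angle, because it springs back if let go. Leave the camera arm where it is and leave the other things on the counter alone.

Things in the scene. Friction and masses are not known exactly. Their poses are not given: they have to be found in the camera images.
- station: Aluminium photo station fixed to the counter. Origin at counter height on the vertical axis shared by mirror and camera arm (round foot 90 mm across, 10 mm high; a strip 8 mm high joins it to the nest). z up. The nest's centre lies 210 mm away, at x -54.4, y -202.8 mm. Mirror, lens and the seated lid's knob are all 100 mm above the counter, so only directions seen from above matter.
- nest (a point): Centre of the nest's flat floor, 10 mm above the counter, z up, x axis pointing straight away from the mirror axis. Four upright posts (10 mm thick) stand 35.5 mm from it on the diagonals between its x and y axes, 2.5 mm clear of a 56 mm part; from 70 mm above the counter up to their tops at 95 mm they flare outward as a lead-in. Along its x and y axes 40 mm gaps between the posts let the fingers pass.
- caddy: Caddy body, a white ceramic round cup, 56 mm across, 40 mm high, wall 6 mm, closed bottom and open top, about 150 g. Origin at the centre of its underside, z up. Stands upright on the counter at the start. Can be gripped across its outside.
- ring: Cork seal ring: 56 mm across, 16 mm high, 28 mm hole, about 30 g. Origin at the centre of its underside. Lies flat on the counter at the start; both faces are alike. Belongs on the rim of the caddy body (its underside then 40 mm above the nest floor).
- lid: Lid: white ceramic disc, 56 mm across, 12 mm thick, with a brass ball knob (16 mm across, on a thin stem) standing on it, 42 mm high in all, about 90 g. Origin at the centre of its underside, z up, knob up at the start. Belongs on the ring (its underside then 56 mm above the nest floor).
- knob (a point): Centre of the lid's brass ball knob, 34 mm above the lid's underside on its axis: what the camera must see in the mirror.
- mirror (a joint): Upright mirror on the station's axis, 70 by 70 mm, 65 to 135 mm above the counter, face 7 mm in front of the axis. Angle in rad, 0 to 1.5: at 0 it rests facing the nest; it grows counter-clockwise seen from above, towards the camera. A spring (0.6 N m/rad) pulls it to 0. The knob shows in its middle when it faces halfway between nest and lens: at half of camera.
- peg (a point): Upright round black peg, 12 mm thick, on a lever behind the mirror, 80 mm from the axis, opposite to the way the mirror faces. Origin on its axis 130 mm above the counter, z up; its top is 10 mm above the origin and it is bare down to the lever (65 mm above the counter). It moves on an arc with the mirror; pinch it from above or push it, with 3 to 7 N.
- camera (a joint): Angle of the camera arm about the same vertical axis, rad, counter-clockwise seen from above, from the direction of the nest's centre to the direction of the lens. Between 0.8 and 1.85; stiff, stays where it is. To be left alone.
- camera_lens (a point): Front of the lens of the small white camera (50 mm wide, 34 mm high) on the swing arm, 188 mm from the mirror axis, 100 mm above the counter. It looks at the mirror axis. The flat arm lies 11 to 17 mm above the counter.
- bowl: Bystander: blue ceramic bowl, 90 mm across, 45 mm high. Leave alone.
- pencup: Bystander: white pen cup, 72 mm across, pens to 145 mm high. Leave alone.
- notebook: Bystander: notebook, 150 by 110 mm, 15 mm thick. Leave alone.
- pot: Bystander: blue ceramic jar, 84 mm across, 100 mm high. Leave alone.
Not all that is in view belongs to the job. Leave any black, red or turquoise look-alike of the caddy alone.

How it is judged:
On the way, in this order (a step that is already met when the one before it is completed fails the run):
1. the caddy body stands in the nest, released (z of caddy in the frame of nest between -0.003 and 0.003 m and horizontal distance between caddy and nest below 0.006 m and angle between caddy's own z axis and vertical below 0.06 rad and contact force between the fingers and caddy below 0.1 N), for 0.2 s.
2. the cork ring lies on the body, released (z of caddy in the frame of nest between -0.003 and 0.003 m and horizontal distance between each of caddy, ring and nest below 0.006 m and angle between each of caddy, ring's own z axis and vertical below 0.06 rad and z of ring in the frame of nest between 0.037 and 0.043 m and contact force between the fingers and ring below 0.1 N), for 0.2 s.
3. the lid lies on the ring, released (z of caddy in the frame of nest between -0.003 and 0.003 m and horizontal distance between each of caddy, ring, lid and nest below 0.006 m and angle between each of caddy, ring, lid's own z axis and vertical below 0.06 rad and z of ring in the frame of nest between 0.037 and 0.043 m and z of lid in the frame of nest between 0.053 and 0.059 m and contact force between the fingers and lid below 0.1 N), for 0.2 s.
4. the mirror, held, shows the knob to the camera (contact force between the fingers and mirror_c4 above 0.5 N and ((value of joint camera between 0.775 and 0.8251 rad and value of joint mirror between 0.33 and 0.47 rad) or (value of joint camera between 0.825 and 0.8751 rad and value of joint mirror between 0.355 and 0.495 rad) or (value of joint camera between 0.875 and 0.9251 rad and value of joint mirror between 0.38 and 0.52 rad) or (value of joint camera between 0.925 and 0.9751 rad and value of joint mirror between 0.405 and 0.545 rad) or (value of joint camera between 0.975 and 1.0251 rad and value of joint mirror between 0.43 and 0.57 rad) or (value of joint camera between 1.025 and 1.0751 rad and value of joint mirror between 0.455 and 0.595 rad) or (value of joint camera between 1.075 and 1.1251 rad and value of joint mirror between 0.48 and 0.62 rad) or (value of joint camera between 1.125 and 1.1751 rad and value of joint mirror between 0.505 and 0.645 rad) or (value of joint camera between 1.175 and 1.2251 rad and value of joint mirror between 0.53 and 0.67 rad) or (value of joint camera between 1.225 and 1.2751 rad and value of joint mirror between 0.555 and 0.695 rad) or (value of joint camera between 1.275 and 1.3251 rad and value of joint mirror between 0.58 and 0.72 rad) or (value of joint camera between 1.325 and 1.3751 rad and value of joint mirror between 0.605 and 0.745 rad) or (value of joint camera between 1.375 and 1.4251 rad and value of joint mirror between 0.63 and 0.77 rad) or (value of joint camera between 1.425 and 1.4751 rad and value of joint mirror between 0.655 and 0.795 rad) or (value of joint camera between 1.475 and 1.5251 rad and value of joint mirror between 0.68 and 0.82 rad) or (value of joint camera between 1.525 and 1.5751 rad and value of joint mirror between 0.705 and 0.845 rad) or (value of joint camera between 1.575 and 1.6251 rad and value of joint mirror between 0.73 and 0.87 rad) or (value of joint camera between 1.625 and 1.6751 rad and value of joint mirror between 0.755 and 0.895 rad) or (value of joint camera between 1.675 and 1.7251 rad and value of joint mirror between 0.78 and 0.92 rad) or (value of joint camera between 1.725 and 1.7751 rad and value of joint mirror between 0.805 and 0.945 rad) or (value of joint camera between 1.775 and 1.8251 rad and value of joint mirror between 0.83 and 0.97 rad) or (value of joint camera between 1.825 and 1.8751 rad and value of joint mirror between 0.855 and 0.995 rad))), for 0.2 s.
At the end, for the whole second after the job is handed in: Body, ring and lid stacked in the nest in that order, each within 6 mm of its axis, 3 mm of its height and 3.4 degrees of flat, untouched; the fingers hold the peg (over 0.5 N) and the mirror stands still within about 0.07 rad of half the camera arm's angle (all of step 3 and all of step 4 and contact force between the fingers and caddy below 0.1 N and contact force between the fingers and ring below 0.1 N and velocity of joint mirror between -0.05 and 0.05 rad/s); the arm keeps its last pose, push and grip.
It fails at once if a bystander shifted by more than 30 mm (distance of any of bowl, pencup, notebook, pot from where it was at the start of the episode above 0.03 m).
It fails at once if camera arm moved by more than 10 mm (distance of camera_lens from where it was at the start of the episode above 0.01 m).
It fails at once if a part dropped into the nest (moving faster than 0.6 m/s there) ((horizontal distance between caddy and nest below 0.02 m and z of caddy in the frame of nest below 0.08 m and linear speed of caddy above 0.6 m/s) or (horizontal distance between ring and nest below 0.02 m and z of ring in the frame of nest below 0.08 m and linear speed of ring above 0.6 m/s) or (horizontal distance between lid and nest below 0.02 m and z of lid in the frame of nest below 0.08 m and linear speed of lid above 0.6 m/s)).
It also fails if it takes over 72 s, if anything falls off the work surface, if the arm or the gripper's body presses on something with over 40 N, if the wrist force passes 120 N, or if a joint passes its speed limit or range.

### The arm

A 6-joint arm with a two-finger parallel gripper is mounted at the origin on the work surface. World frame = base frame: x ahead of the robot, y to its left, z up, the work surface at z = 0. Lengths are in m, angles in rad, forces in N, time in s.
With the tool pointing down it reaches from about 0.225 to 0.875 m from the base axis. Payload 3.4 kg.
Tool frame: the origin (TCP) lies midway between the tips of the shut fingers; the grasp point (between the pads) lies 19 mm behind it; z points along the fingers, y is the line along which they close (so a half turn about z gives the same grasp; the last joint's range is limited). The gripper opens to 85 mm and grips with 20 to 120 N. Pads are 22 mm wide; open, the fingers measure 114 mm over their backs; the gripper's body (76 mm by 85 mm) begins 54 mm behind the grasp point. The pads swing forward as they close: fully open they stand 13 mm farther back than shut.
Start: joints at [-1.293, 0.276, 1.505, -0, 1.361, -0.121], TCP at [0.223, -0.53, 0.231] pointing down, gripper open.
Joint ranges: [-2.89, 2.89], [-0.75, 2.08], [0.22, 2.7], [-1.18, 4.32], [0.11, 2.71], [-2.7, 2.7]. Speed limits (rad/s): [2.57, 2.57, 3.14, 3.14, 3.14, 3.14].

### API

Orientations are given as a unit quaternion [w, x, y, z].
In Python, from rig import * gives the robot as it stands.
- The arm moves only by the tool apply_moves, never from a script. Its argument "steps" is one flat list of numbers, 4 for each row, row after row: the shift along the world's x, y, z in cm, then the turn about the world's z in degrees. A call has 1 to 8 rows; each row is the pose to reach, as a shift and turn from the pose commanded when the call began; what a row does not reach only later rows make up. A row lasts 1/12 s, in which the tool goes at most 41.7 mm and 7.16 degrees, less where a joint would pass 70% of its speed; a pose out of reach is approached as far as the arm can. A call with a gripper value outside its range is refused whole. "jaw" is the closure in counts, from 0 (fully open) to 255 (shut), set as the call begins (left out, the last holds). The fingers move at their own pace and stop on an object; "newtons" is the grip in N (left out, the last holds). Time passes only in rows, so rows that repeat a pose let the fingers close. It gives the time, the measured TCP pose, the force, the opening and the grip force at its end, in the units of the state.
- get_state(): the state, without advancing time (a new reading comes with each control period).
- get_image(name): name is "side" or "top" or "wrist"; returns the picture (384x512x3 uint8, red, green, blue); there is no depth.
- calibration(name): a dict with "fx", "fy", "cx", "cy" (pixels), "xyz" and "rotation" of the camera in the world. Camera axes: x right, y up, looking along -z (the intrinsics and any distortion apply to the point x, -y, -z); pixel columns grow to the right and rows downward; lengths in m; the calibration is good to about 2 mm. The wrist camera is an equidistant fisheye: a pixel r from the principal point sees the ray r / f radians off the axis. A picture is of the moment at which its call begins: read the wrist's pose just before it. calibration takes no time and is no camera call; for the wrist camera it gives the pose at the moment of the call.
- sign_off(): hands the job in; it is judged then, once.
The state is a dict: "clock": time; "qpos": joint angles; "qd": joint speeds; "effort": joint torques, N m; "position": TCP position; "ee_rot": TCP orientation; "contact_force": force on the tool from outside, world axes, zero at the start; "moment": the same for the moment, N m; "width": finger opening in m; "gripper_force": force on a finger pad.
Only numpy, scipy, OpenCV 4.12 (cv2) and the standard library are available. Lean on these libraries where they do the work, as an engineer would, in place of code of your own. Each camera call takes 0.05 s, during which the arm holds its last target. There are 200 camera calls.

## Working session

There is one attempt and no reset: what is moved stays moved. The work goes in short steps, Python scripts to look and compute and a tool call to move; the robot and the scene stay as the last step left them, time stands still between calls to the robot, and variables do not carry over. Pictures are saved under pics/ and viewed, at most 10 in all, crops included, and the job is handed in when it is done.

Besides the shell and the picture viewer there is one more tool, called after "Call:" as name(argument=value, ...) on one line, values as JSON. apply_moves: Moves the arm, as the interface text tells. Its arguments: {"type":"object","properties":{"steps":{"type":"array","items":{"type":"number"}},"jaw":{"type":"number"},"newtons":{"type":"number"}},"required":["steps"]}

```bash
mkdir -p pics; python3 - <<'E'
from rig import *
import cv2
for n in ("top","side"):
    im=get_image(n); cv2.imwrite(f"pics/{n}0.png",im[:,:,::-1]); c=calibration(n); print(n,c)
print(get_state())
E
```

```text
top {'fx': 479.15700516807027, 'fy': 479.15700516807027, 'cx': 258.4325626517706, 'cy': 194.73676129574636, 'xyz': array([0.25031965, 0.03060879, 1.63822929]), 'rotation': array([ 0.70587107,  0.058194  , -0.06872822, -0.70259229])}
side {'fx': 352.5114098681392, 'fy': 352.5114098681392, 'cx': 267.91904000958937, 'cy': 194.1824854813268, 'xyz': array([ 0.42786092, -0.80823746,  0.75167791]), 'rotation': array([ 0.8938871 ,  0.44601022, -0.02175124, -0.03959308])}
{'clock': 0.1, 'qpos': array([-1.29298497e+00,  2.76506029e-01,  1.50599381e+00, -7.69104006e-06,
        1.36070039e+00, -1.21001009e-01]), 'qd': array([-1.22200934e-04, -2.41223092e-03, -2.39581714e-03, -3.54230618e-04,
        4.65943703e-04, -7.48843080e-05]), 'effort': array([ 1.85072247e-03, -4.17698979e+01, -2.46404564e+01, -4.39491259e-05,
        5.70465912e-03,  1.21265494e-06]), 'position': array([ 0.22314944, -0.52942696,  0.23054595]), 'ee_rot': array([-8.01025856e-04,  9.80183902e-01,  1.98088042e-01, -6.67054867e-05]), 'contact_force': array([0.01501718, 0.8107891 , 0.83570781]), 'moment': array([ 0.02257236, -0.02393561, -0.02604259]), 'gripper_force': 0.0, 'width': 0.08547345062812908}
```

View pics/top0.png

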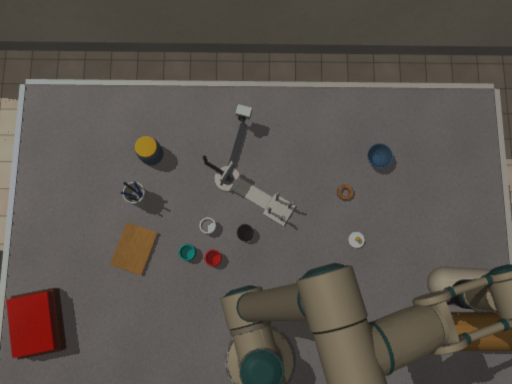

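View pics/side0.png

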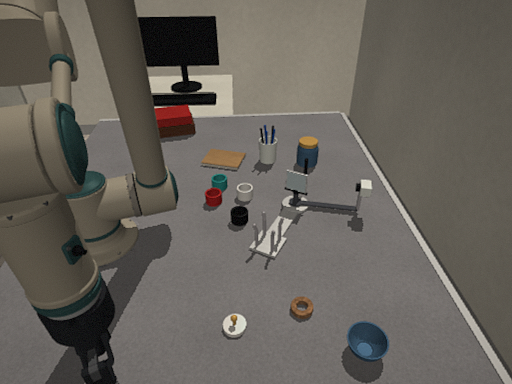

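The top view shows four cups: white (208,226), black (245,233), turquoise (188,253) and red (213,258). The white one fits the white ceramic caddy body. The lid is at (357,240), the ring at (345,192), the nest at (279,208), the mirror axis at (227,177), the peg near (206,159) and the camera at (244,112). I'll confirm these in an enlarged crop and measure them.

```bash
cat > h.py <<'E'
from rig import *
import cv2, numpy as np
from scipy.spatial.transform import Rotation as R
def rot(c):
    q=c["rotation"]; return R.from_quat([q[1],q[2],q[3],q[0]])
def ray(c,u,v,fish=False):
    a=np.array([(u-c["cx"])/c["fx"],(v-c["cy"])/c["fy"]])
    if fish:
        t=np.hypot(*a); s=np.sin(t)/t if t>1e-9 else 1
        d=np.array([a[0]*s,-a[1]*s,-np.cos(t)])
    else: d=np.array([a[0],-a[1],-1.])
    return rot(c).apply(d)
def onplane(c,u,v,z,fish=False):
    d=ray(c,u,v,fish); p=np.array(c["xyz"]); return p+d*(z-p[2])/d[2]
def proj(c,P,fish=False):
    q=rot(c).inv().apply(np.array(P)-c["xyz"]); x,y,z=q[0],-q[1],-q[2]
    if fish:
        r=np.hypot(x,y); t=np.arctan2(r,z); k=t/r if r>1e-9 else 1/z
    else: k=1/z
    return np.array([c["cx"]+c["fx"]*x*k,c["cy"]+c["fy"]*y*k])
E
python3 - <<'E'
from h import *
im=cv2.imread("pics/top0.png"); c=calibration("top")
cv2.imwrite("pics/crop.png",cv2.resize(im[95:285,120:400],None,fx=2.8,fy=2.8,interpolation=cv2.INTER_CUBIC))
for n,u,v,z in [("caddy",208,226,.04),("ring",345,192,.016),("lid",357,240,.012),("nest",279,208,.01),("axis",227,177,.01),("peg",206,159,.14),("lens",243,118,.1)]:
    print(n,onplane(c,u,v,z).round(4))
E
```

```text
caddy [0.4335 0.1756 0.04  ]
ring [ 0.5566 -0.2922  0.016 ]
lid [ 0.3914 -0.3291  0.012 ]
nest [ 0.5003 -0.0642  0.01  ]
axis [0.6082 0.1162 0.01  ]
peg [0.6384 0.1777 0.14  ]
lens [0.7916 0.0608 0.1   ]
```

View pics/crop.png

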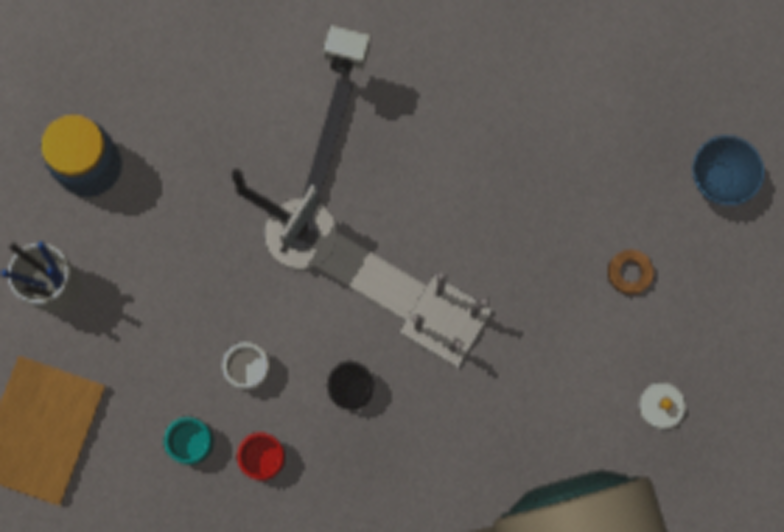

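The crop confirms that the white cup at crop (246,366) is the caddy; the black, red and turquoise ones are look-alikes. Next I'll move over the nest with the closing line along nest y (yaw +36°) and take a closer look.

Call:
apply_moves(steps=[3,3,0,6,5,6.5,0,12,7,10,0,18,9,13.5,0,24,11,17,0,30,13,20.5,0,36,15,24,0,36,17,27.5,0,36])

```text
clock: 0.77
position: [0.3936, -0.2529, 0.2311]
ee_rot: [-0.0, 0.871, 0.491, -0.0]
contact_force: [-0.2, -1.1, -0.4]
width: 0.0852
gripper_force: 0.0
```

Call:
apply_moves(steps=[2,3.2,0,0,4,6.5,0,0,6,10,0,0,8,13.5,0,0,9.5,16.5,0,0,10.7,19.1,0,0,10.7,19.1,0,0,10.7,19.1,0,0])

```text
clock: 1.43
position: [0.5004, -0.0626, 0.2308]
ee_rot: [-0.0, 0.87, 0.493, -0.0]
contact_force: [-0.2, -0.6, -0.8]
width: 0.0854
gripper_force: 0.0
```

```bash
python3 - <<'E'
from h import *
s=get_state(); c=calibration("wrist"); im=get_image("wrist")[:,:,::-1]
cv2.imwrite("pics/w1.png",im); print(s["clock"],s["position"],s["ee_rot"],c)
t=get_image("top")[:,:,::-1]; cv2.imwrite("pics/t1.png",t)
E
```

```text
1.4333 [ 0.50035076 -0.06259796  0.23084655] [-2.15517720e-04  8.70171439e-01  4.92748818e-01 -4.71829444e-04] {'fx': 297.3186396354542, 'fy': 297.3186396354542, 'cx': 255.38037611885028, 'cy': 193.76124607973676, 'xyz': array([0.54322641, 0.00938205, 0.37242216]), 'rotation': array([ 0.95054131, -0.15897924,  0.04463446, -0.26306766])}
```

View pics/w1.png

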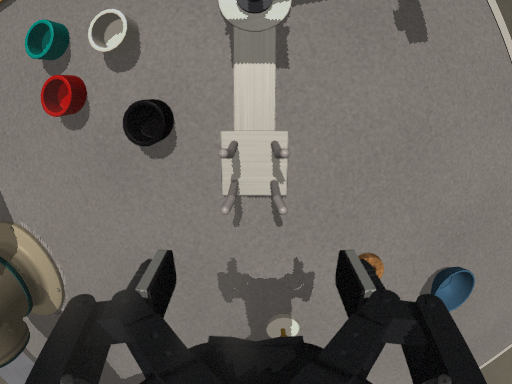

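The wrist view shows the nest plate with corners near (221,131), (288,131), (288,196) and (221,196), and the white caddy at (108,31). I'll measure the plate and the mirror foot.

```bash
python3 - <<'E'
from h import *
im=cv2.imread("pics/w1.png"); g=cv2.cvtColor(im,cv2.COLOR_BGR2GRAY); c=calibration("wrist")
p=np.float32([[221,131],[288,131],[288,196],[221,196]]).reshape(-1,1,2)
p=cv2.cornerSubPix(g,p,(4,4),(-1,-1),(3,50,.01)).reshape(-1,2); print(p)
P=np.array([onplane(c,*q,.01,True) for q in p]); print(P.round(4)); m=P.mean(0); print("nest",m,np.linalg.norm(np.diff(P,axis=0),axis=1))
d=(P[2]+P[3]-P[0]-P[1]); print("nest x dir",np.degrees(np.arctan2(d[1],d[0])))
d=(P[1]+P[2]-P[0]-P[3]); print("nest y dir?",np.degrees(np.arctan2(d[1],d[0])))
hsv=cv2.cvtColor(im,cv2.COLOR_BGR2HSV)
def cen(mask,box,z,name):
    x0,y0,x1,y1=box; M=np.zeros_like(mask); M[y0:y1,x0:x1]=mask[y0:y1,x0:x1]
    cs,_=cv2.findContours(M.astype(np.uint8),0,1); k=max(cs,key=cv2.contourArea).reshape(-1,2)
    Q=np.array([onplane(c,*q,z,True) for q in k])[:,:2].astype(np.float32)
    print(name,cv2.minEnclosingCircle(Q),Q.mean(0))
w=((hsv[:,:,2]>135)&(hsv[:,:,1]<60))
cen(w,(80,0,140,60),.04,"caddy")
c2=calibration("top"); t=cv2.imread("pics/t1.png"); hs=cv2.cvtColor(t,cv2.COLOR_BGR2HSV)
c=c2
def cen2(mask,box,z,name):
    x0,y0,x1,y1=box; M=np.zeros_like(mask); M[y0:y1,x0:x1]=mask[y0:y1,x0:x1]
    cs,_=cv2.findContours(M.astype(np.uint8),0,1); k=max(cs,key=cv2.contourArea).reshape(-1,2)
    (u,v),r=cv2.minEnclosingCircle(k); print(name,u,v,r,onplane(c,u,v,z).round(4))
w2=(hs[:,:,2]>130)&(hs[:,:,1]<60)
cen2(w2,(195,212,222,240),.04,"caddy top"); cen2(w2,(340,225,375,255),.012,"lid")
cen2((hs[:,:,1]>110)&(hs[:,:,0]<20),(330,178,362,206),.016,"ring")
cen2(w2,(228,98,260,121),.117,"camera body")
for q in ((206,159),(205,156)): print("peg",onplane(c,*q,.14))
E
```

```text
[[220.49994 130.9255 ]
 [287.38492 130.82668]
 [288.      196.     ]
 [221.      196.     ]]
[[ 0.4835 -0.0075  0.01  ]
 [ 0.5536 -0.0498  0.01  ]
 [ 0.5126 -0.1238  0.01  ]
 [ 0.4381 -0.0788  0.01  ]]
nest [ 0.49694447 -0.06498255  0.01      ] [0.08187513 0.08458682 0.08701939]
nest x dir -120.7113699442354
nest y dir? -31.097356292394895
caddy ((0.4383523464202881, 0.17786358296871185), 0.027833187952637672) [0.4385816 0.1773373]
caddy top 207.0 225.0 8.062357902526855 [0.4368 0.179  0.04  ]
lid 358.0 234.5 5.590270042419434 [ 0.4101 -0.3332  0.012 ]
ring 344.8103332519531 191.83621215820312 7.855093479156494 [ 0.5571 -0.2916  0.016 ]
camera body 243.39999389648438 109.5999984741211 7.779565811157227 [0.8149 0.0594 0.117 ]
peg [0.63842634 0.17769567 0.14      ]
peg [0.64835484 0.18113757 0.14      ]
```

Call:
apply_moves(steps=[-1,4,0,0,-2,8,0,0,-3,12,0,0,-4,16,0,0,-5.2,20,0,0,-6.2,24,0,0,-6.2,24,0,0,-6.2,24,0,0])

```text
clock: 2.2
position: [0.4376, 0.1765, 0.2314]
ee_rot: [0.0, 0.87, 0.492, -0.0]
contact_force: [0.4, -0.2, -0.0]
width: 0.0856
gripper_force: 0.0
```

```bash
cat >> h.py <<'E'
def circ(c,mask,box,z,fish=True):
    "enclosing circle, on plane z, of the largest blob in the box"
    x0,y0,x1,y1=box; M=np.zeros(mask.shape,np.uint8); M[y0:y1,x0:x1]=mask[y0:y1,x0:x1]
    k=max(cv2.findContours(M,0,1)[0],key=cv2.contourArea).reshape(-1,2)
    Q=np.array([onplane(c,*q,z,fish)[:2] for q in k],np.float32)
    return cv2.minEnclosingCircle(Q),cv2.boundingRect(k)
E
python3 - <<'E'
from h import *
s=get_state(); c=calibration("wrist"); im=get_image("wrist")[:,:,::-1].copy()
cv2.imwrite("pics/w2.png",im); print(s["clock"],s["position"])
hsv=cv2.cvtColor(im,cv2.COLOR_BGR2HSV)
for th in (110,135,160):
    w=((hsv[:,:,2]>th)&(hsv[:,:,1]<60)); print(circ(c,w,(200,110,310,220),.04))
print(proj(c,[.438,.178,.04],True))
E
```

```text
2.2 [0.43763746 0.17651485 0.23135024]
(((0.4403274655342102, 0.17742712795734406), 0.09218600392341614), (200, 110, 110, 110))
(((0.4419284760951996, 0.15792477130889893), 0.058697622269392014), (222, 135, 88, 75))
(((0.43821439146995544, 0.18045736849308014), 0.027754317969083786), (231, 142, 48, 47))
[255.29167055 167.22416579]
```

View pics/w2.png

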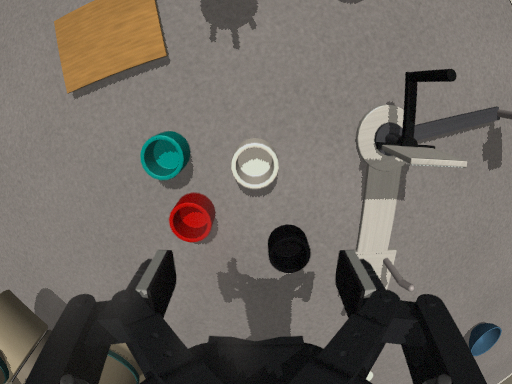

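Call:
apply_moves(steps=[0,0.25,-4,0,0,0.25,-8,0,0,0.25,-12,0,0,0.25,-16,0,0,0.25,-19,0,0,0.25,-21.4,0,0,0.25,-21.4,0,0,0.25,-21.4,0])

```text
clock: 2.92
position: [0.4383, 0.1764, 0.0166]
ee_rot: [-0.0, 0.872, 0.49, -0.001]
contact_force: [0.4, -0.1, 0.3]
width: 0.085
gripper_force: 0.0
```

Call:
apply_moves(steps=[0,0,0,0,0,0,0,0,0,0,0,0,0,0,0,0,0,0,0,0,0,0,0,0,0,0,0,0,0,0,0,0], jaw=255, newtons=30)

```text
clock: 3.58
position: [0.4396, 0.1786, 0.0194]
ee_rot: [0.001, 0.871, 0.492, 0.002]
contact_force: [-0.9, -2.3, 5.5]
width: 0.054
gripper_force: 31.0
```

Call:
apply_moves(steps=[0,0,2,0,0,0,6,0,0,0,10,0,0,0,14,0,0,0,18,0,0,0,21,0,0,0,21,0,0.5,-2,21,0])

```text
clock: 4.25
position: [0.4439, 0.1611, 0.2308]
ee_rot: [-0.0, 0.87, 0.493, 0.004]
contact_force: [-0.0, -0.5, -2.7]
width: 0.0541
gripper_force: 33.5
```

Call:
apply_moves(steps=[1,-4,0,0,2,-8,0,0,3,-12,0,0,4,-16,0,0,5,-20,0,0,5.5,-22.4,0,0,5.5,-22.4,0,0,5.5,-22.4,0,0])

```text
clock: 4.92
position: [0.4979, -0.0665, 0.2272]
ee_rot: [-0.0, 0.872, 0.49, -0.0]
contact_force: [0.2, 0.5, -2.0]
width: 0.054
gripper_force: 33.5
```

```bash
python3 - <<'E'
from h import *
s=get_state(); c=calibration("wrist"); im=get_image("wrist")[:,:,::-1].copy()
cv2.imwrite("pics/w3.png",im); print(s["clock"],s["position"],s["width"])
a=cv2.imread("pics/w1.png")
f=lambda i:cv2.resize(i,None,fx=4,fy=4,interpolation=cv2.INTER_CUBIC)
cv2.imwrite("pics/w3c.png",np.hstack([f(a[115:225,205:303]),f(im[115:225,205:303])]))
E
```

```text
4.9167 [ 0.49791259 -0.06646791  0.22716724] 0.054036739699424595
```

View pics/w3c.png

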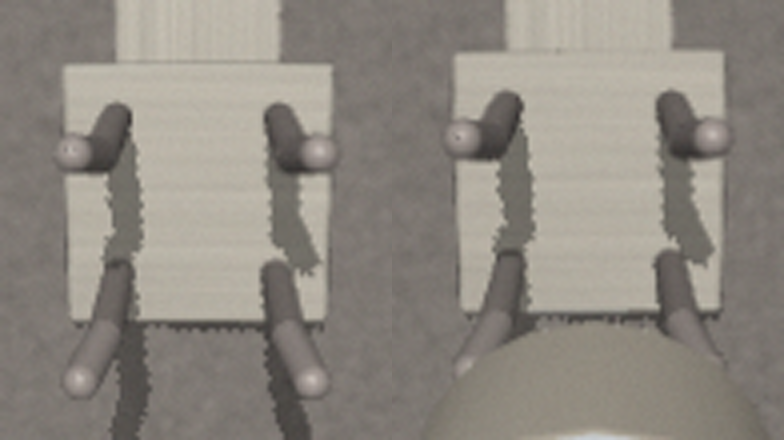

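The enlarged crop shows the plate and the four flared posts clearly in both views. I'll compute the nest centre from the plate corners and from the post tops.

```bash
python3 - <<'E'
from h import *
def m(c,px,z):
    P=np.array([onplane(c,*q,z,True) for q in px]); return P.mean(0)[:2].round(4),np.linalg.norm(P-np.roll(P,1,0),axis=1).round(4)
c=calibration("wrist"); c3=c
c1=dict(c,xyz=np.array([0.54322641,0.00938205,0.37242216]),rotation=np.array([0.95054131,-0.15897924,0.04463446,-0.26306766]))
f=lambda L:[(205+x/4,115+y/4) for x,y in L]
print("w1 plate",m(c1,f([(64,65),(332,65),(326,321),(71,322)]),.01))
print("w1 tops",m(c1,f([(72,151),(320,151),(80,380),(314,380)][:2]+[(314,380),(80,380)]),.0925))
print("w3 plate",m(c3,f([(63,53),(331,52),(329,312),(68,313)]),.01))
s=get_state();print(s["position"],s["ee_rot"],c3["xyz"],c3["rotation"])
# camera offset in the tool yaw frame, both
for cc,p in ((c1,[.50035,-.0626,.23085]),(c3,[.49791,-.06647,.22717])): print(np.array(cc["xyz"])-p)
E
```

```text
w1 plate (array([ 0.498 , -0.0632]), array([0.0833, 0.082 , 0.0829, 0.0827]))
w1 tops (array([ 0.4985, -0.0622]), array([0.0592, 0.0595, 0.0591, 0.0596]))
w3 plate (array([ 0.4974, -0.0619]), array([0.0831, 0.081 , 0.083 , 0.0835]))
[ 0.49758412 -0.06526741  0.22716491] [-5.75962610e-04  8.71311857e-01  4.90729365e-01 -8.02809121e-05] [0.54075206 0.00635789 0.36885494] [ 0.95001612 -0.15834749  0.04493594 -0.26528512]
[0.04287641 0.07198205 0.14157216]
[0.04284206 0.07282789 0.14168494]
```

Call:
apply_moves(steps=[-0.1,0.2,-2,0,-0.1,0.2,-5,0,-0.1,0.2,-8,0,-0.1,0.2,-10,0,-0.1,0.2,-11.5,0,-0.1,0.2,-12.5,0,-0.1,0.2,-13.5,0,-0.1,0.2,-14.5,0])

```text
clock: 5.63
position: [0.4977, -0.0626, 0.0823]
ee_rot: [0.0, 0.871, 0.492, 0.001]
contact_force: [0.3, 0.4, -1.1]
width: 0.0542
gripper_force: 33.4
```

Call:
apply_moves(steps=[0,0,-0.8,0,0,0,-1.6,0,0,0,-2.4,0,0,0,-3.2,0,0,0,-4,0,0,0,-4.6,0,0,0,-5.1,0,0,0,-5.3,0])

```text
clock: 6.3
position: [0.4969, -0.0635, 0.0294]
ee_rot: [-0.0, 0.871, 0.491, -0.0]
contact_force: [-5.8, 1.7, 19.2]
width: 0.0538
gripper_force: 35.4
```

Call:
apply_moves(steps=[0,0,0.1,0,0,0,0.1,0,0,0,0.1,0,0,0,0.1,0,0,0,0.1,0,0,0,0.1,0,0,0,0.1,0,0,0,0.1,0], jaw=0)

```text
clock: 6.97
position: [0.4973, -0.0634, 0.0303]
ee_rot: [0.0, 0.871, 0.491, 0.0]
contact_force: [-0.7, 0.2, 0.0]
width: 0.0854
gripper_force: 0.0
```

Call:
apply_moves(steps=[0,0,3,0,0,0,7,0,0,0,11,0,0,0,15,0,0,0,19,0,0,0,20.1,0,0,0,20.1,0,0,0,20.1,0])

```text
clock: 7.63
position: [0.4972, -0.0634, 0.2316]
ee_rot: [0.0, 0.871, 0.491, 0.0]
contact_force: [-0.2, -0.2, 0.2]
width: 0.0854
gripper_force: 0.0
```

```bash
python3 - <<'E'
from h import *
s=get_state(); c=calibration("wrist"); im=get_image("wrist")[:,:,::-1].copy()
cv2.imwrite("pics/w4.png",im); print(s["clock"],s["position"],s["width"])
cv2.imwrite("pics/w4c.png",cv2.resize(im[115:225,205:303],None,fx=4,fy=4,interpolation=cv2.INTER_CUBIC))
E
```

```text
7.6333 [ 0.49719233 -0.06337709  0.23159389] 0.08537262794622963
```

View pics/w4c.png

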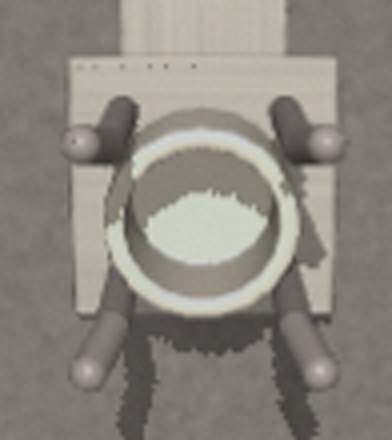

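The caddy stands square between the posts. Next is the ring.

Call:
apply_moves(steps=[1,-3.8,0,0,2,-7.6,0,0,3,-11.4,0,0,4,-15.2,0,0,5,-19,0,0,6,-22.8,0,0,6,-22.8,0,0,6,-22.8,0,0])

```text
clock: 8.35
position: [0.5563, -0.2929, 0.2275]
ee_rot: [-0.003, 0.872, 0.49, -0.001]
contact_force: [0.2, 0.5, -1.3]
width: 0.0855
gripper_force: 0.0
```

```bash
python3 - <<'E'
from h import *
s=get_state(); c=calibration("wrist"); im=get_image("wrist")[:,:,::-1].copy()
cv2.imwrite("pics/w5.png",im); print(s["clock"],s["position"])
h=cv2.cvtColor(im,cv2.COLOR_BGR2HSV)
for z in (.016,.0): print(circ(c,(h[:,:,1]>100)&(h[:,:,0]<22),(190,100,330,240),z))
c4=dict(c,xyz=c["xyz"]-np.array(s["position"])+[.49719,-.06338,.23159])
for z in (.05,.06): print("caddy in nest",[onplane(c4,205+x/4,115+y/4,z,True).round(4) for x,y in ((107,222),(300,222),(203,129),(203,315))])
w=(h[:,:,2]>150)&(h[:,:,1]<60)
try: print("white",circ(c,w,(60,60,255,384),.012))
except Exception as e: print(e)
E
```

```text
8.35 [ 0.55633373 -0.29287028  0.22753324]
(((0.5605124235153198, -0.2906223237514496), 0.028349081054329872), (237, 139, 45, 45))
(((0.5587127208709717, -0.2937454283237457), 0.029628705233335495), (237, 139, 45, 45))
caddy in nest [array([ 0.4733, -0.0486,  0.05  ]), array([ 0.5197, -0.0767,  0.05  ]), array([ 0.5101, -0.04  ,  0.05  ]), array([ 0.482 , -0.0862,  0.05  ])]
caddy in nest [array([ 0.4754, -0.0468,  0.06  ]), array([ 0.5203, -0.0741,  0.06  ]), array([ 0.5111, -0.0385,  0.06  ]), array([ 0.4838, -0.0833,  0.06  ])]
white (((0.39657729864120483, -0.32433733344078064), 0.02892201580107212), (152, 223, 38, 37))
```

View pics/w5.png

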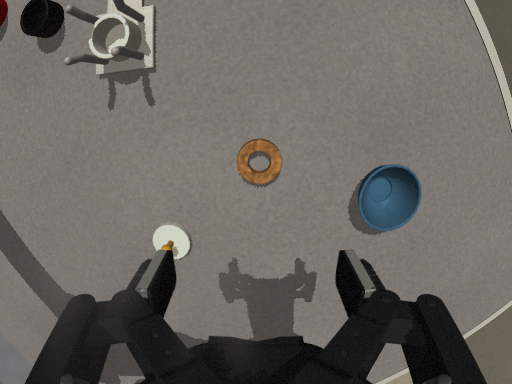

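The ring is at (259,162) and the lid at (171,242). The caddy is seen seated in the nest at the upper left, and the bowl at (390,197) is clear of the fingers. Going down on the ring.

Call:
apply_moves(steps=[0.3,0.1,-4,0,0.3,0.1,-8,0,0.3,0.1,-12,0,0.3,0.1,-16,0,0.3,0.1,-19.5,0,0.3,0.1,-22,0,0.3,0.1,-22.8,0,0.3,0.1,-22.8,0])

```text
clock: 9.07
position: [0.558, -0.2876, 0.0006]
ee_rot: [-0.003, 0.871, 0.492, -0.002]
contact_force: [-0.5, -0.3, 0.4]
width: 0.0855
gripper_force: 0.0
```

Call:
apply_moves(steps=[0,0,0,0,0,0,0,0,0,0,0,0,0,0,0,0,0,0,0,0,0,0,0,0,0,0,0,0,0,0,0,0], jaw=255, newtons=25)

```text
clock: 9.73
position: [0.5618, -0.291, 0.006]
ee_rot: [0.002, 0.871, 0.491, 0.001]
contact_force: [-0.5, 0.3, 7.8]
width: 0.0534
gripper_force: 26.7
```

Call:
apply_moves(steps=[0,0,2,0,0,0,6,0,0,0,10,0,0,0,14,0,0,0,18,0,0,0,20,0,-1,3.8,20,0,-2,7.6,20,0])

```text
clock: 10.4
position: [0.5417, -0.216, 0.2064]
ee_rot: [0.003, 0.872, 0.49, 0.002]
contact_force: [-0.0, 1.4, -0.3]
width: 0.0537
gripper_force: 26.7
```

Call:
apply_moves(steps=[-1,3.8,0,0,-2,7.6,0,0,-3,11.4,0,0,-4.3,15.1,0,0,-4.3,15.1,0,0,-4.3,15.1,-3,0,-4.3,15.1,-6,0,-4.3,15.1,-8,0])

```text
clock: 11.07
position: [0.4966, -0.063, 0.1227]
ee_rot: [0.0, 0.871, 0.492, 0.0]
contact_force: [-0.6, 1.3, -0.7]
width: 0.0536
gripper_force: 26.7
```

Call:
apply_moves(steps=[0,0,-1,0,0,0,-2,0,0,0,-3,0,0,0,-4,0,0,0,-5,0,0,0,-5.8,0,0,0,-6.4,0,0,0,-6.7,0])

```text
clock: 11.73
position: [0.4972, -0.0635, 0.0558]
ee_rot: [-0.0, 0.871, 0.491, -0.0]
contact_force: [-4.9, 1.0, 24.2]
width: 0.054
gripper_force: 29.2
```

Call:
apply_moves(steps=[0,0,0.1,0,0,0,0.1,0,0,0,0.1,0,0,0,0.1,0,0,0,0.1,0,0,0,0.1,0,0,0,0.1,0,0,0,0.1,0], jaw=0)

```text
clock: 12.4
position: [0.4973, -0.0634, 0.0574]
ee_rot: [0.0, 0.871, 0.491, 0.0]
contact_force: [0.5, -0.1, 0.0]
width: 0.0853
gripper_force: 0.0
```

Call:
apply_moves(steps=[0,0,3,0,0,0,7,0,0,0,11,0,0,0,15,0,0,0,17.4,0,0,0,17.4,0,0,0,17.4,0,0,0,17.4,0])

```text
clock: 13.07
position: [0.4965, -0.0632, 0.2305]
ee_rot: [-0.0, 0.871, 0.491, -0.001]
contact_force: [-0.5, -0.4, -1.2]
width: 0.0856
gripper_force: 0.0
```

```bash
python3 - <<'E'
from h import *
s=get_state(); c=calibration("wrist"); im=get_image("wrist")[:,:,::-1].copy()
cv2.imwrite("pics/w6.png",im); print(s["clock"],s["position"])
h=cv2.cvtColor(im,cv2.COLOR_BGR2HSV)
print(circ(c,(h[:,:,1]>100)&(h[:,:,0]<22),(205,115,303,225),.066))
# expected outline extents for a flat ring top at .066 on the axis
a=np.linspace(0,2*np.pi,90)
p=np.array([proj(c,[.4972+.028*np.cos(t),-.063+.028*np.sin(t),.066],True) for t in a]); print(p.min(0),p.max(0))
cv2.imwrite("pics/w6c.png",cv2.resize(im[115:225,205:303],None,fx=4,fy=4,interpolation=cv2.INTER_CUBIC))
E
```

```text
13.0667 [ 0.49653701 -0.06322637  0.23053127]
(((0.49631425738334656, -0.06296882778406143), 0.028384434059262276), (231, 149, 51, 51))
[230.2891243  148.26462925] [282.67153085 198.80276476]
```

The ring is seated: its centre is within 1 mm of the caddy axis and its outline matches a flat ring at 66 mm. Next is the lid.

Call:
apply_moves(steps=[-1.5,-3.8,0,0,-3,-7.6,0,0,-4.5,-11.4,0,0,-6,-15.2,0,0,-7.5,-19,0,0,-9,-22.8,0,0,-10.2,-26.4,0,0,-10.2,-26.4,0,0])

```text
clock: 13.78
position: [0.3926, -0.3335, 0.2292]
ee_rot: [0.0, 0.872, 0.489, -0.002]
contact_force: [0.1, 0.1, -0.3]
width: 0.0857
gripper_force: 0.0
```

Call:
apply_moves(steps=[0,0,0,0,0,0,0,0])

```text
clock: 13.95
position: [0.3947, -0.3264, 0.2297]
ee_rot: [-0.002, 0.871, 0.491, -0.0]
contact_force: [-0.2, 0.2, 0.6]
width: 0.0858
gripper_force: 0.0
```

```bash
python3 - <<'E'
from h import *
s=get_state(); c=calibration("wrist"); im=get_image("wrist")[:,:,::-1].copy()
cv2.imwrite("pics/w7.png",im); print(s["clock"],s["position"])
h=cv2.cvtColor(im,cv2.COLOR_BGR2HSV); B=(190,100,330,240)
for th in (130,150): print(circ(c,(h[:,:,2]>th)&(h[:,:,1]<60),B,.012))
print("knob",circ(c,(h[:,:,1]>100)&(h[:,:,0]<30),B,.034))
E
```

```text
13.95 [ 0.3946718  -0.3264434   0.22967792]
(((0.39509719610214233, -0.3231259882450104), 0.029524104669690132), (234, 140, 45, 45))
(((0.3948565125465393, -0.32469800114631653), 0.027862587943673134), (234, 141, 45, 43))
knob (((0.3948870301246643, -0.32531315088272095), 0.0076840887777507305), (250, 161, 13, 13))
```

Call:
apply_moves(steps=[0,0.25,-4,0,0,0.25,-8,0,0,0.25,-12,0,0,0.25,-16,0,0,0.25,-19.5,0,0,0.25,-22,0,0,0.25,-23,0,0,0.25,-23,0])

```text
clock: 14.67
position: [0.3944, -0.322, -0.0008]
ee_rot: [-0.003, 0.87, 0.492, -0.001]
contact_force: [-0.1, 0.5, -0.2]
width: 0.085
gripper_force: 0.0
```

Call:
apply_moves(steps=[0,0,0,0,0,0,0,0,0,0,0,0,0,0,0,0,0,0,0,0,0,0,0,0,0,0,0,0,0,0,0,0], jaw=255, newtons=30)

```text
clock: 15.33
position: [0.3965, -0.3257, 0.0036]
ee_rot: [0.002, 0.871, 0.491, 0.001]
contact_force: [0.7, 1.5, 5.8]
width: 0.0539
gripper_force: 30.9
```

Call:
apply_moves(steps=[0,0,2,0,0,0,6,0,0,0,10,0,0,0,14,0,0,0,18,0,0,0,20,0,1.4,3.6,20,0,2.8,7.2,20,0])

```text
clock: 16.0
position: [0.4244, -0.2546, 0.2049]
ee_rot: [0.004, 0.872, 0.489, 0.001]
contact_force: [0.7, 0.1, -0.7]
width: 0.054
gripper_force: 32.2
```

Call:
apply_moves(steps=[1.4,3.7,0,0,2.8,7.4,0,0,4.2,11.1,0,0,5.6,14.8,0,0,7.3,18.9,0,0,7.3,18.9,0,0,7.3,18.9,-3,0,7.3,18.9,-5.5,0])

```text
clock: 16.67
position: [0.4978, -0.0634, 0.1478]
ee_rot: [0.002, 0.87, 0.492, 0.002]
contact_force: [-0.6, 0.3, -1.4]
width: 0.0538
gripper_force: 32.2
```

Call:
apply_moves(steps=[0,0,-1.5,0,0,0,-3,0,0,0,-4.5,0,0,0,-5.5,0,0,0,-6.3,0,0,0,-6.9,0,0,0,-7.3,0,0,0,-7.5,0])

```text
clock: 17.33
position: [0.4964, -0.0641, 0.0713]
ee_rot: [0.0, 0.871, 0.491, 0.0]
contact_force: [0.9, 0.2, -1.1]
width: 0.0539
gripper_force: 32.2
```

Not touching yet; easing down further.

Call:
apply_moves(steps=[0,0,-0.1,0,0,0,-0.2,0,0,0,-0.2,0,0,0,-0.2,0])

```text
clock: 17.67
position: [0.4967, -0.064, 0.0697]
ee_rot: [0.0, 0.871, 0.491, 0.0]
contact_force: [0.1, -0.7, 0.0]
width: 0.0538
gripper_force: 32.2
```

Call:
apply_moves(steps=[0,0,-0.1,0,0,0,-0.2,0,0,0,-0.2,0,0,0,-0.2,0])

```text
clock: 18.0
position: [0.4968, -0.064, 0.0695]
ee_rot: [0.001, 0.871, 0.491, 0.001]
contact_force: [-4.4, 0.8, 13.8]
width: 0.0539
gripper_force: 33.5
```

Contact. Release and back off.

Call:
apply_moves(steps=[0,0,0.1,0,0,0,0.1,0,0,0,0.1,0,0,0,0.1,0,0,0,0.1,0,0,0,0.1,0,0,0,0.1,0,0,0,0.1,0], jaw=0)

```text
clock: 18.67
position: [0.4962, -0.0639, 0.0682]
ee_rot: [-0.0, 0.871, 0.491, -0.0]
contact_force: [-0.0, -0.5, -0.2]
width: 0.0854
gripper_force: 0.0
```

Call:
apply_moves(steps=[0,0,3,0,0,0,7,0,0,0,11,0,0,0,14.5,0,0,0,16,0,0,0,16,0,0,0,16,0,0,0,16,0])

```text
clock: 19.33
position: [0.4954, -0.0637, 0.2271]
ee_rot: [-0.001, 0.871, 0.491, -0.001]
contact_force: [-0.4, -0.1, -0.0]
width: 0.0854
gripper_force: 0.0
```

```bash
python3 - <<'E'
from h import *
s=get_state(); c=calibration("wrist"); im=get_image("wrist")[:,:,::-1].copy()
t=get_image("top")[:,:,::-1].copy(); cv2.imwrite("pics/t2.png",t)
cv2.imwrite("pics/w8.png",im); print(s["clock"],s["position"])
h=cv2.cvtColor(im,cv2.COLOR_BGR2HSV)
k=circ(c,(h[:,:,1]>100)&(h[:,:,0]<30),(205,115,303,225),.1); print("knob",k)
a=im[60:260,105:405]; b=t[85:215,180:310]
cv2.imwrite("pics/v9.png",np.hstack([cv2.resize(im[:260,130:390],(400,400),interpolation=cv2.INTER_CUBIC),cv2.resize(t[95:225,185:315],(400,400),interpolation=cv2.INTER_CUBIC)]))
E
```

```text
19.3333 [ 0.49535669 -0.06366682  0.22711011]
knob (((0.49664998054504395, -0.06397035717964172), 0.008640493266284466), (249, 176, 17, 18))
```

View pics/v9.png

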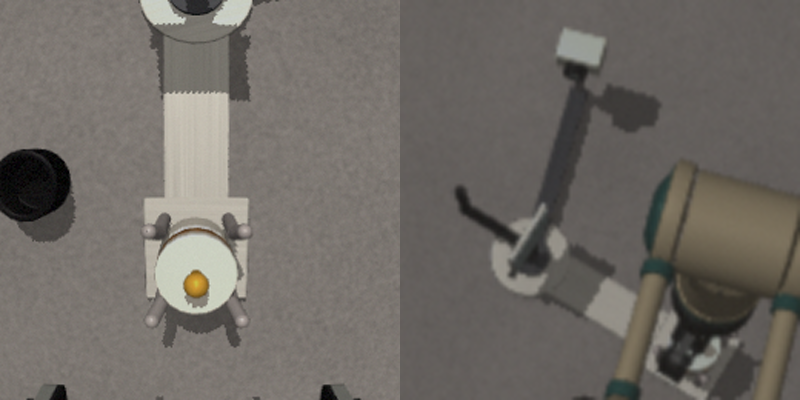

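The lid lies square on the stack with its knob up; the knob is within about 1 mm of the axis. In the top panel the foot is at (530,257), the peg top at (461,190) and the camera box at (582,48). Next I'll work out the mirror axis, the peg position and the camera angle.

```bash
python3 - <<'E'
from h import *
ct=calibration("top"); b=np.array([.0012,.0008])  # top-view shift against the wrist view
f=lambda x,y:(185+(x-400)/400*130,95+y/400*130)
for n,x,y,z in (("foot",530,257,.01),("peg",461,190,.14),("cam top",582,48,.117)): print(n,onplane(ct,*f(x,y),z)[:2]+b)
c=calibration("wrist"); s=get_state()
# pose of picture w2, same orientation, reading .43764,.17651,.23135
c2=dict(c,xyz=c["xyz"]-s["position"]+np.array([.4378,.1765,.2312]))
im=cv2.imread("pics/w2.png"); h=cv2.cvtColor(im,cv2.COLOR_BGR2HSV)
m=((h[:,:,2]>120)&(h[:,:,1]<60)); k=np.zeros(m.shape,np.uint8); k[95:180,350:384]=m[95:180,350:384]
cs=max(cv2.findContours(k,0,1)[0],key=cv2.contourArea).reshape(-1,2)
e=np.array([q for q in cs if q[0]<380 and q[0]==cs[cs[:,1]==q[1]][:,0].min()])
Q=np.array([onplane(c2,*q,.01,True)[:2] for q in e]); A=np.c_[2*Q,np.ones(len(Q))]
o=np.linalg.lstsq(A,(Q**2).sum(1),rcond=None)[0]; print("foot fit w2",o[:2],np.sqrt(o[2]+o[:2]@o[:2]),len(Q))
dk=(h[:,:,2]<45); ys,xs=np.nonzero(dk[60:95,415:470]); xr=xs.max()+415; print("peg end px",xr,ys[xs>xs.max()-5].mean()+60)
print("peg w2",onplane(c2,xr-3,ys[xs>xs.max()-5].mean()+60,.14,True))
# foot in w8: box edges
nest=np.array([.4970,-.063])
for o_ in (o[:2],): 
    d=o_-nest; print(np.linalg.norm(d),np.degrees(np.arctan2(d[1],d[0])))
E
```

```text
foot [0.60399939 0.11600501]
peg [0.64706063 0.18244225]
cam top [0.81263444 0.05763745]
foot fit w2 [ 2.12016585 -0.66430067] 1.7601428147069886 85
peg end px 455 74.93877551020408
peg w2 [0.64618313 0.18534336 0.14      ]
1.7309621259178833 -20.327114060001684
```

Results: axis ≈ (0.605, 0.1165) and peg ≈ (0.6465, 0.184), which is 80 mm apart as specified. The camera angle is ≈ 1.82–1.84 rad, so the mirror target is ≈ 0.91 rad. Moving above the peg now.

Call:
apply_moves(steps=[2,3.5,0,0,4,7,0,0,6,10.5,0,0,8,14,0,0,10,17.5,0,0,12,21,0,0,14.8,25,0,0,14.8,25,0,0])

```text
clock: 20.1
position: [0.6467, 0.1919, 0.2253]
ee_rot: [-0.002, 0.87, 0.493, 0.001]
contact_force: [0.9, -0.7, -0.2]
width: 0.0856
gripper_force: 0.0
```

Call:
apply_moves(steps=[0,0,0,0,0,0,-3,0,0,0,-6,0,0,0,-8.5,0,0,0,-10,0,0,0,-11.3,0,0,0,-11.3,0,0,0,-11.3,0])

```text
clock: 20.77
position: [0.6429, 0.1846, 0.1142]
ee_rot: [-0.0, 0.871, 0.491, -0.002]
contact_force: [-0.2, -0.0, 0.5]
width: 0.0852
gripper_force: 0.0
```

Call:
apply_moves(steps=[0,0,0,0,0,0,0,0,0,0,0,0,0,0,0,0,0,0,0,0,0,0,0,0,0,0,0,0,0,0,0,0], jaw=255, newtons=25)

```text
clock: 21.43
position: [0.6446, 0.1862, 0.1158]
ee_rot: [0.0, 0.871, 0.491, 0.0]
contact_force: [-0.6, -0.5, 2.0]
width: 0.0108
gripper_force: 24.4
```

The peg is held (opening 11 mm). Swinging it along the arc about the axis, with the tool turning too.

Call:
apply_moves(steps=[-0.75,0.37,0,6,-1.53,0.66,0,12,-2.34,0.87,0,18,-3.16,0.99,0,24,-4.0,1.02,0,30,-4.83,0.97,0,36,-5.65,0.83,0,42,-6.46,0.6,0,48])

```text
clock: 22.1
position: [0.5822, 0.1922, 0.1159]
ee_rot: [0.002, 0.594, 0.805, 0.002]
contact_force: [5.6, -0.9, -1.0]
width: 0.0107
gripper_force: 24.3
```

Call:
apply_moves(steps=[-0.26,-0.09,0,2,-0.26,-0.09,0,2,-0.26,-0.09,0,2,-0.26,-0.09,0,2,-0.26,-0.09,0,2,-0.26,-0.09,0,2])

```text
clock: 22.6
position: [0.58, 0.1915, 0.1159]
ee_rot: [0.002, 0.582, 0.813, 0.002]
contact_force: [4.5, -0.6, -0.5]
width: 0.0108
gripper_force: 24.6
```

```bash
python3 - <<'E'
from h import *
s=get_state(); c=calibration("wrist"); im=get_image("wrist")[:,:,::-1].copy()
t=get_image("top")[:,:,::-1].copy(); cv2.imwrite("pics/t3.png",t); cv2.imwrite("pics/w9.png",im)
for k in("clock","position","ee_rot","qpos","contact_force","width","gripper_force"): print(k,np.round(s[k],3))
d=s["position"][:2]-[.605,.1165]; print(np.linalg.norm(d),np.radians(np.degrees(np.arctan2(d[1],d[0]))-58.6))
h=cv2.cvtColor(im,cv2.COLOR_BGR2HSV)
print("lens side: axis, nest px",proj(c,[.605,.1165,.135],True),proj(c,[.497,-.063,.1],True))
cv2.imwrite("pics/v10.png",np.hstack([cv2.resize(im,(512,384)),cv2.resize(t[90:230,180:285],(288,384),interpolation=cv2.INTER_CUBIC)]))
E
```

```text
clock 22.6
position [0.58  0.191 0.116]
ee_rot [0.002 0.582 0.813 0.002]
qpos [ 0.205  0.408  1.605 -0.     1.123 -0.123]
contact_force [ 4.478 -0.585 -0.526]
width 0.011
gripper_force 24.563
0.07903828518085143 0.870132198091503
lens side: axis, nest px [255.10078226 370.76706401] [110.49480286 402.20481344]
```

View pics/v10.png

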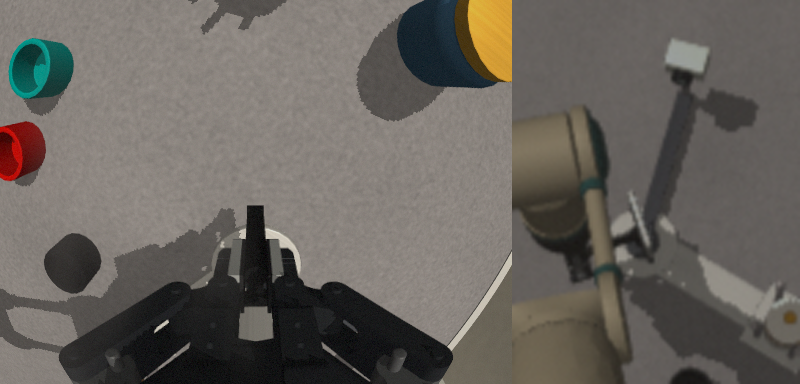

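The peg is in the fingers, the mirror is swung round and the stack is untouched. The measured angle is ≈ 0.87 against a target of 0.91, because the spring pulls the arm back slightly. One small nudge along the arc.

Call:
apply_moves(steps=[-0.2,-0.1,0,1.5,-0.2,-0.1,0,1.5,-0.2,-0.1,0,1.5,-0.2,-0.1,0,1.5,-0.2,-0.1,0,1.5,-0.2,-0.1,0,1.5,-0.2,-0.1,0,1.5,-0.2,-0.1,0,1.5])

```text
clock: 23.37
position: [0.5779, 0.1907, 0.1159]
ee_rot: [0.002, 0.571, 0.821, 0.002]
contact_force: [5.1, 0.8, -1.7]
width: 0.0105
gripper_force: 24.5
```

```bash
python3 - <<'E'
from h import *
s=get_state(); d=s["position"][:2]-[.605,.1165]
print(s["clock"],s["position"],s["contact_force"],s["gripper_force"],s["qd"].round(3),np.linalg.norm(d),np.arctan2(d[1],d[0])-np.radians(58.6))
print(sign_off())
E
```

```text
23.3667 [0.57793005 0.19070254 0.11586509] [ 5.11549293  0.76526884 -1.7160144 ] 24.54611510038376 [ 0.001 -0.001  0.    -0.    -0.    -0.   ] 0.0789860678856455 0.8978419837764762
the job is handed in; nothing more can be done
None
```

I handed the job in at 23.4 s of the 72 s: body, ring and lid are stacked in the nest, and the fingers hold the mirror's peg at about 0.90 rad, against my estimate of 0.91 rad for half the camera arm's angle; the sign-off gave no verdict.

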